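# Hang the hair tie tub in its seat behind the rail lip

### The arm

A 6-joint arm with a two-finger parallel gripper is mounted at the origin on the work surface. World frame = base frame: x ahead of the robot, y to its left, z up, the work surface at z = 0. Lengths are in m, angles in rad, forces in N, time in s.
With the tool pointing down it reaches from about 0.3 to 0.75 m from the base axis. Payload 8.5 kg.
Tool frame: the origin (TCP) lies midway between the tips of the shut fingers; the grasp point (between the pads) lies pinch_z behind it (pinch_z is the distance from the TCP to the grasp point, in m); x points along the fingers, z is the direction in which the jaws open and shut, and the axes are right-handed (so a half turn about x gives the same grasp; the last joint's range is limited). The gripper opens to 88 mm and grips with 3 to 60 N. Pads are 18 mm wide; open, the fingers measure 123 mm over their backs; the gripper's body (75 mm by 187 mm) begins 45 mm behind the grasp point.
Start: joints at [-1.552, 0.381, 1.297, -0, 1.464, -0.215], TCP at [0.127, -0.535, 0.239] pointing down, gripper open.
Joint ranges: [-3.11, 3.11], [-0.89, 2.33], [0.22, 2.48], [-1.42, 4.56], [0.17, 2.85], [-2.88, 2.88]. Speed limits (rad/s): [2.39, 2.39, 3.14, 3.14, 3.14, 3.14].

### API

Orientations are given as a unit quaternion [x, y, z, w].
In Python, from cell import * gives the robot as it stands.
- The arm moves only by the shell command python3 -m handwheel 'ROWS' [OPENING] [FORCE]. ROWS is JSON, a list that holds one entry, the list of rows, each a list of 6 numbers: the shift along the tool's x, y, z in units of 0.02 m (1.0 is 0.02 m), then the turn, a rotation vector about the tool's x, y, z in units of 4 degrees (1.0 is 4 degrees). In form: [[[x, y, z, rx, ry, rz], ...]]. A call has 1 to 10 rows; each row shifts and turns the pose as measured when the row begins, along the tool's axes as they then stand; what a row does not reach is not made up. A row lasts 1/8 s, in which the tool goes at most 62.5 mm and 10.7 degrees, less where a joint would pass 70% of its speed; a pose out of reach is approached as far as the arm can. A call with a number of a shift or a turn outside -1 to 1 is refused whole. A call with a gripper value outside its range is refused whole. OPENING is the opening, from -1 (shut) to 1 (fully open), set as the call begins (- or left out, the last holds). The fingers move at their own pace and stop on an object; FORCE is the grip in N (left out, the last holds). Time passes only in rows, so rows that do not move let the fingers close. It gives the time, the measured TCP pose, the force and the opening at its end, in the units of the state.
- get_obs(): the state, without advancing time (a new reading comes with each control period).
- grab_frame(name): name is "scene" or "top" or "wrist"; returns the picture (480x640x3 uint8, red, green, blue); there is no depth.
- get_calibration(name): a dict with "fovy" (degrees; the focal length in pixels is half the picture's height over the tangent of half this angle, whatever the lens; pixels are square), "cx", "cy" (the principal point, pixels), "rvec" (rotation vector, rad) and "tvec" (3), from world to camera coordinates, as OpenCV has them. Camera axes: x right, y down, z forward; pixel columns grow to the right and rows downward; lengths in m; the calibration is good to about 2 mm. A picture is of the moment at which its call begins: read the wrist's pose just before it. get_calibration takes no time and is no camera call; for the wrist camera it gives the pose at the moment of the call.
- sign_off(): hands the job in, once; it reports no verdict.
The state is a dict: "t": time; "joint_pos": joint angles; "dq": joint speeds; "joint_torque": joint torques, N m; "tcp_pos": TCP position; "eef_rot": TCP orientation; "wrist_force": force on the tool from outside, world axes, zero at the start; "ft_torque": the same for the moment, N m; "opening": finger opening in m.
Only numpy, scipy, OpenCV 4.12 (cv2) and the standard library are available. Lean on these libraries where they do the work, as an engineer would, in place of code of your own. Each camera call takes 0.05 s, during which the arm holds its last target.

### The job

Hang the orange tub that has the hook on the rail along the front of the white shelf: lift its hook over the lip, then find the notch in the ledge behind the lip and lower the tongue into it, so that the tub hangs fully home with its hook arm down on the lip. Be gentle with the shelf, no hard knocks or pushes, and leave the switch and the other things as they are.

Things in the scene. Friction and masses are not known exactly. Their poses are not given: they have to be found in the camera images.
- tub_center (a point): centre (half-way up) of the tub to hang: open orange plastic tub, 50 mm along its x, 46 along y, 60 high, walls 3 mm, 60 to 130 g, upright on the worktop, z up. Only this tub has a hook, on its +x side: an arm 24 mm wide, 4 thick, top level with the rim (underside 26 mm above this point), ending in a tongue that points down. Can be gripped across its y sides
- hook_tip (a point): middle of the underside of the hook's tongue, at x +36 mm, z +4 mm from tub_center. The tongue is flat, 4 mm thick (x) and 24 mm wide (y); its tip is 22 mm below the arm's underside, and the gap between it and the tub's wall is 9 mm. Axes as the tub's
- shelf: fixed white plastic shelf, 440 mm long (y), board top at z 125 mm, with a hanging rail along its front edge. Origin at worktop height, straight below the middle of the front face of the rail's lip; x points into the shelf, y along the rail, z up. The front face is a flat apron from z 54 mm up to the lip's top
- lip_top (a point): middle of the top edge of the anti-jump lip, at shelf x 0, y 0, z 130 mm (on the lip's front face). The lip is 5 mm thick (x 0 to 5). Behind it an open channel, x 5 to 22 mm, runs between white end covers (top 128 mm) that begin 77 mm either side of the middle
- ledge_mid (a point): in the channel at shelf x 13.5 mm, y 0, z 120 mm: top level of a grey insert, a flat ledge with one notch 28 mm long (y), 18 deep, that takes the tongue with 2 mm spare at either end. The insert does not yield. The notch's middle lies anywhere within 27 mm either side of this point: not reported; see it from above or feel where the tongue goes down
- tub: the same hooked tub; origin under its centre, 30 mm below tub_center. Fully home: tongue in the notch, arm resting on the lip's top, wall close to the apron, upright, tub_center at z 104 mm (with the tongue on the ledge it stands 12 mm higher). The hook has 4 mm of play across the lip
- toggle (a joint): small white toggle switch of the mirror light, on the right-hand end of the shelf board (185 mm right of the middle); rad, 0 as it starts. Leave alone
- plain_tub: plain orange plastic tub without a hook, otherwise the same 50 x 46 x 60 mm as the hooked one; loose on the worktop; origin under its centre. Leave alone
- ring_dish: shallow white ceramic ring dish, 72 mm wide, 14 mm high, on the worktop between the two tubs; origin under its centre. Leave alone
- tweezers: steel tweezers, 96 mm long, 7 mm thick, lying on the worktop to the robot's left; origin under the middle. Leave alone
- lotion: white lotion bottle, 56 mm wide, 150 mm tall, on the worktop to the robot's right; origin under its centre. Leave alone
- soap: white bar of soap, 55 x 85 x 25 mm, on the worktop to the robot's left; origin under its centre. Leave alone
- canister: chrome swab canister, 62 mm wide, 88 mm tall, standing on the shelf board left of the middle; origin under its centre. Leave alone
- cup: glass tooth cup, 66 mm wide, 85 mm tall, standing on the shelf board right of the middle; origin under its centre. Leave alone
Mind the look-alikes: they are no part of the job. What is shaped like the tub but blue is not meant.

How it is judged:
On the way:
1. the hook has been brought over the lip: the tongue is behind it, still above its home height (x of tub_center in the frame of shelf between -0.04 and -0.014 m and z of tub_center in the frame of shelf between 0.1155 and 0.25 m and y of tub_center in the frame of shelf between -0.06 and 0.06 m), for 0.1 s.
At the end, for the whole second after the job is handed in: The hooked tub hangs at rest on the rail with its tongue in the notch: its centre 98 to 108.5 mm above the worktop (104 nominal), 18 to 37 mm in front of the lip's face and within 34 mm of the rail's middle, tilted less than 0.17 rad and square to the rail within 0.15 rad (x of tub_center in the frame of shelf between -0.037 and -0.018 m and y of tub_center in the frame of shelf between -0.034 and 0.034 m and z of tub_center in the frame of shelf between 0.098 and 0.1085 m and angle between tub_center's own z axis and vertical below 0.17 rad and angle between the y axis of tub_center and the y axis of shelf, either way round below 0.15 rad and linear speed of tub below 0.02 m/s); the robot touches nothing.
It fails at once if the tub is pushed or knocked against the shelf with more than 20 N (contact force between tub and shelf above 20 N).
It fails at once if the robot pushes or knocks the shelf itself with more than 20 N (contact force between any of the arm, the fingers and shelf above 20 N).
It fails at once if the mirror light switch is flipped (value of joint toggle above 0.25 rad).
It fails at once if another thing is shifted by more than 25 mm or tipped over (distance of any of plain_tub, ring_dish, tweezers, lotion, soap, canister, cup from where it was at the start of the episode above 0.025 m or angle between any of plain_tub, ring_dish, tweezers, lotion, soap, canister, cup's own z axis and vertical above 0.4 rad).
It also fails if it takes over 70 s, if anything falls off the work surface, if the arm or the gripper's body presses on something with over 40 N, if the wrist force passes 120 N, or if a joint passes its speed limit or range.

## Working session

There is one attempt and no reset: what is moved stays moved. The work goes in short steps, Python scripts to look and compute and a shell command to move; the robot and the scene stay as the last step left them, time stands still between calls to the robot, and variables do not carry over. Pictures are saved under pics/ and viewed, and the job is handed in when it is done.

```bash
ls; mkdir -p pics
python3 - <<'E'
from cell import *
import cv2
print(get_obs())
for n in ["scene","top","wrist"]:
    c=get_calibration(n);print(n,c)
    cv2.imwrite(f"pics/{n}0.png",cv2.cvtColor(grab_frame(n),cv2.COLOR_RGB2BGR))
E
```

```text
pics
{'t': 0.0, 'joint_pos': array([-1.55230358e+00,  3.81190866e-01,  1.29826269e+00,  1.16043980e-05,
        1.46359880e+00, -2.15304460e-01]), 'dq': array([-1.63544831e-03,  1.38975437e-03,  8.99287643e-05, -2.22862160e-04,
        9.16625419e-05,  1.01156752e-05]), 'joint_torque': array([-2.96018785e-03, -4.37929845e+01, -2.24553841e+01,  7.12229032e-02,
        3.53271863e-02, -1.08380355e-04]), 'tcp_pos': array([ 0.12741305, -0.53474706,  0.23813988]), 'eef_rot': array([ 0.43867313,  0.55522757, -0.43786993,  0.55457926]), 'wrist_force': array([ 0.65810891, -0.74690511,  1.09419229]), 'ft_torque': array([-0.0269928 ,  0.03437464, -0.048595  ]), 'opening': 0.0882684008871156}
scene {'fovy': 55.645733482576475, 'cx': 323.2629989663319, 'cy': 235.58400870762716, 'rvec': array([ 2.08234286,  0.92816974, -0.4678867 ]), 'tvec': array([-0.39503982, -0.15098672,  1.38025353])}
top {'fovy': 54.28466524183149, 'cx': 315.22233122846245, 'cy': 239.37335311453225, 'rvec': array([ 2.13066371, -2.12712714,  0.20353285]), 'tvec': array([0.02668714, 0.60068165, 1.23138275])}
wrist {'fovy': 58.250334209834804, 'cx': 320.52030711080835, 'cy': 236.9092722809247, 'rvec': array([-2.27733986,  1.79716224,  0.2657677 ]), 'tvec': array([-0.54926835, -0.04013764,  0.38927015])}
```

View pics/scene0.png

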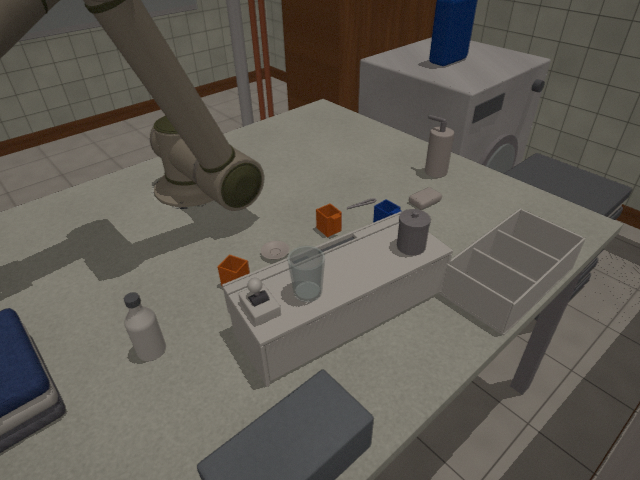

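View pics/top0.png

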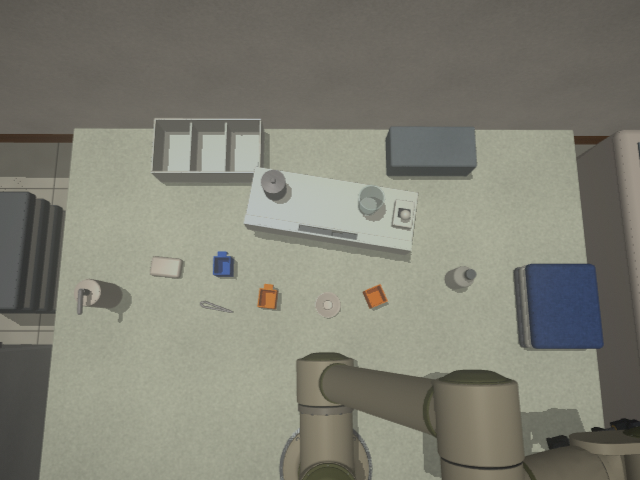

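View pics/wrist0.png

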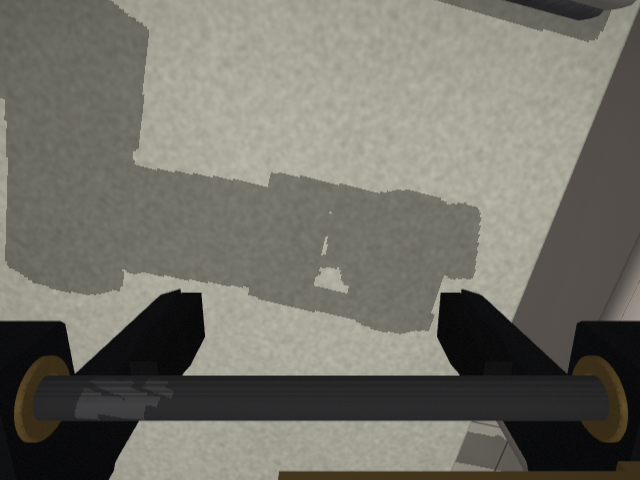

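The scene and top views show the hooked orange tub at about (268,298) in the top view, with its hook tab pointing towards the shelf. The plain tub is at (375,296) and the blue look-alike at (223,265). The grey insert spans roughly (298..357, 225..238), with a lighter spot near x 329. I'll zoom in on these.

```bash
cat > h.py <<'E'
from cell import *
import cv2, numpy as np
from scipy.spatial.transform import Rotation as R
def cam(n,c=None):
    c=c or get_calibration(n); f=240/np.tan(np.radians(c["fovy"])/2)
    K=np.array([[f,0,c["cx"]],[0,f,c["cy"]],[0,0,1]])
    Rm=R.from_rotvec(c["rvec"]).as_matrix(); return K,Rm,np.array(c["tvec"])
def onz(C,uv,z):
    K,Rm,t=C; d=Rm.T@np.linalg.solve(K,[uv[0],uv[1],1]); o=-Rm.T@t
    return o+d*(z-o[2])/d[2]
def proj(C,p):
    K,Rm,t=C; q=K@(Rm@np.asarray(p)+t); return q[:2]/q[2]
def save(im,n): cv2.imwrite("pics/"+n,cv2.cvtColor(im,cv2.COLOR_RGB2BGR))
E
python3 - <<'E'
from h import *
im=cv2.imread("pics/top0.png")
C=cam("top")
cv2.imwrite("pics/t1.png",cv2.resize(im[160:320,235:425],None,fx=4,fy=3.7,interpolation=cv2.INTER_CUBIC))
cv2.imwrite("pics/t2.png",cv2.resize(im[215:255,285:370],None,fx=9,fy=9,interpolation=cv2.INTER_CUBIC))
cv2.imwrite("pics/t3.png",cv2.resize(im[275:315,250:290],None,fx=14,fy=14,interpolation=cv2.INTER_NEAREST))
hsv=cv2.cvtColor(im,cv2.COLOR_BGR2HSV)
m=cv2.inRange(hsv,(3,130,80),(20,255,255))
n,l,s,c=cv2.connectedComponentsWithStats(m)
for i in range(1,n):
    if s[i,4]>50: print(s[i],c[i],onz(C,c[i],0.06), cv2.minAreaRect(np.argwhere(l==i)[:,::-1].astype(np.float32)))
for uv in [(298,231),(357,238)]: print(onz(C,uv,.12))
print(-C[1].T@C[2])
E
```

```text
[258 284  19  25 329] [267.47720365 296.69300912] [0.4435154  0.15526419 0.06      ] ((267.05389404296875, 295.56927490234375), (17.116792678833008, 23.69063377380371), 7.125016689300537)
[364 285  23  22 290] [374.66551724 296.09310345] [ 0.44552349 -0.1317175   0.06      ] ((375.22418212890625, 295.689697265625), (18.514209747314453, 17.46375846862793), 66.80140686035156)
[0.61076589 0.07322658 0.12      ]
[ 0.59251216 -0.08086637  0.12      ]
[0.36641373 0.03719273 1.31992114]
```

View pics/t1.png

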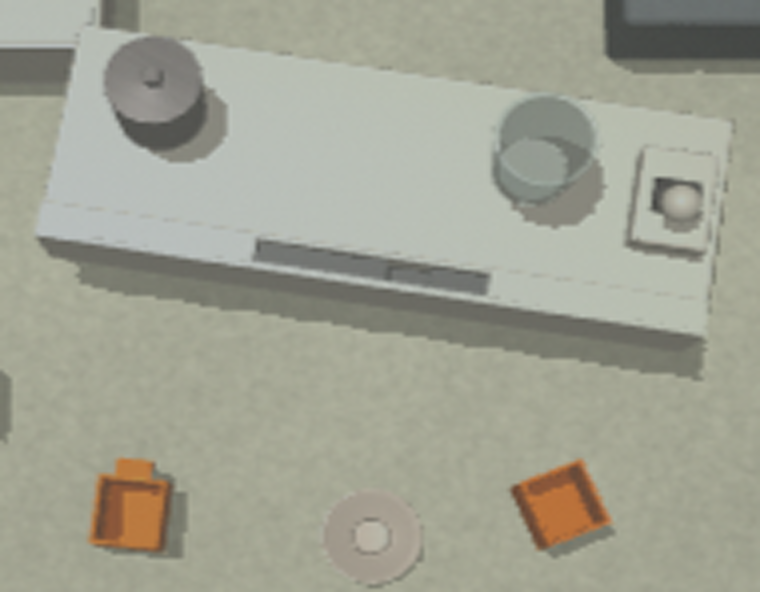

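View pics/t2.png

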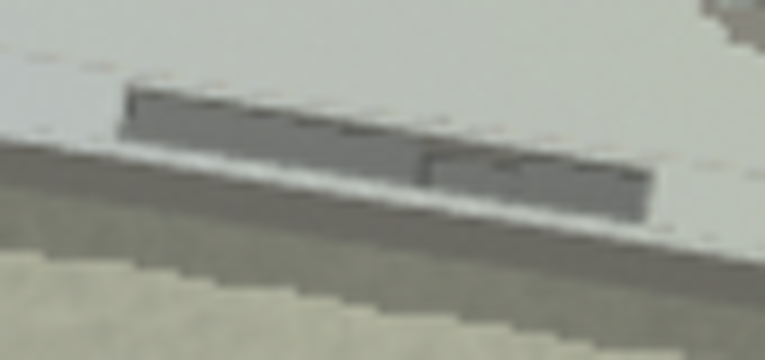

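View pics/t3.png

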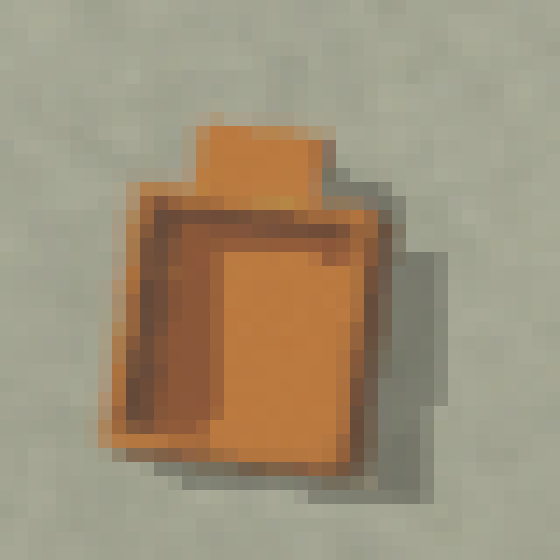

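Run:
```python
from h import *
o=get_obs(); print(R.from_quat(o["eef_rot"]).as_matrix().round(3))
K,Rm,t=cam("wrist"); print("wristcam pos",-Rm.T@t,"fwd",Rm[2],"rel tool",R.from_quat(o["eef_rot"]).as_matrix().T@(-Rm.T@t-o["tcp_pos"]), "right in tool",R.from_quat(o["eef_rot"]).as_matrix().T@Rm[0])
C=cam("top")
u=lambda x,y,ox,oy,sx,sy=None:(ox+x/sx-0.5,oy+y/(sy or sx)-0.5)
# t1 lip ends: front top edge
a=onz(C,u(37,238,235,160,4,3.7),.128);b=onz(C,u(704,336,235,160,4,3.7),.128)
print("lip ends",a,b,np.linalg.norm(a-b),np.degrees(np.arctan2(*(a-b)[:2])), (a+b)/2)
for q in [(123,137),(650,222),(428,185),(520,200)]: print("ins",q,onz(C,u(*q,285,215,9),.13))
print("cup",onz(C,u(533,178,235,160,4,3.7),.125),"can top",onz(C,u(153,78,235,160,4,3.7),.213))
for q in [(140,190),(385,203),(108,452),(358,470),(203,130),(322,140)]: print("rim",q,onz(C,u(*q,250,275,14),.06))
try:
    import cell; print([x for x in dir(cell) if x[0]!='_'])
except Exception as e: print(e)
```

```text
[[-0.     0.973  0.232]
 [ 0.001  0.232 -0.973]
 [-1.     0.    -0.001]]
wristcam pos [ 0.1993951  -0.51754083  0.383804  ] fwd [-0.28045474 -0.06609621 -0.95758886] rel tool [-0.14548964  0.07406579 -0.00030857] right in tool [-1.01741155e-04  6.46312832e-04  9.99999786e-01]
lip ends [0.62783411 0.2142692  0.128     ] [ 0.55898717 -0.21783927  0.128     ] 0.4375587167040909 9.052725447897686 [ 0.59341064 -0.00178504  0.128     ]
ins (123, 137) [0.61211288 0.07251991 0.13      ]
ins (650, 222) [ 0.58755484 -0.07911633  0.13      ]
ins (428, 185) [ 0.59823336 -0.01534328  0.13      ]
ins (520, 200) [ 0.5939025 -0.0417915  0.13     ]
cup [ 0.67301411 -0.10992657  0.125     ] can top [0.71823633 0.1335058  0.213     ]
rim (140, 190) [0.46648714 0.17709926 0.06      ]
rim (385, 203) [0.46407515 0.13013656 0.06      ]
rim (108, 452) [0.41674418 0.18205757 0.06      ]
rim (358, 470) [0.41341271 0.1344683  0.06      ]
rim (203, 130) [0.47799841 0.16527554 0.06      ]
rim (322, 140) [0.47611747 0.14241259 0.06      ]
['Unreachable', 'get_calibration', 'get_obs', 'grab_frame', 'pinch_z', 'sign_off']
```

```bash
python3 -m handwheel '[[[-0.3,0.9,-0.9,0.95,0,0],[-0.3,0.9,-0.9,0.95,0,0],[-0.3,0.9,-0.9,0.95,0,0],[-0.3,0.9,-0.9,0.95,0,0],[-0.3,0.9,-0.9,0.95,0,0],[-0.3,0.9,-0.9,0.95,0,0],[0,0.5,-1,0,0,0],[0,0.5,-1,0,0,0],[0,0.5,-1,0,0,0],[0,0.5,-1,0,0,0]]]' 1 15
```

```text
t: 1.4
tcp_pos: [0.2849, -0.3434, 0.2737]
eef_rot: [0.544, 0.455, -0.542, 0.451]
wrist_force: [0.1, -1.1, -0.0]
opening: 0.0882
```

```bash
python3 -m handwheel '[[[0,0.4,-1,0,0,0],[0,0.4,-1,0,0,0],[0,0.4,-1,0,0,0],[0,0.4,-1,0,0,0],[0,0.4,-1,0,0,0],[0,0.4,-1,0,0,0],[0,0.4,-1,0,0,0],[0,0.4,-1,0,0,0],[0,0.4,-1,0,0,0],[0,0.4,-1,0,0,0]]]' && python3 -m handwheel '[[[0,0.4,-1,0,0,0],[0,0.4,-1,0,0,0],[0,0.4,-1,0,0,0],[0,0.4,-1,0,0,0],[0,0.4,-1,0,0,0],[0,0,0,0,0,0]]]'
python3 - <<'E'
from h import *
o=get_obs(); print(R.from_quat(o["eef_rot"]).as_matrix().round(3))
C=cam("wrist"); im=grab_frame("wrist"); save(im,"w1.png"); np.savez("w1.npz",K=C[0],R=C[1],t=C[2])
E
```

```text
t: 2.65
tcp_pos: [0.4021, -0.1535, 0.2735]
eef_rot: [0.544, 0.456, -0.542, 0.449]
wrist_force: [0.3, -0.7, 0.5]
opening: 0.088
t: 3.4
tcp_pos: [0.4607, -0.058, 0.2731]
eef_rot: [0.543, 0.458, -0.542, 0.449]
wrist_force: [0.2, -0.1, -0.3]
opening: 0.0882
[[-0.006  0.984 -0.178]
 [ 0.011 -0.178 -0.984]
 [-1.    -0.008 -0.01 ]]
```

View pics/w1.png

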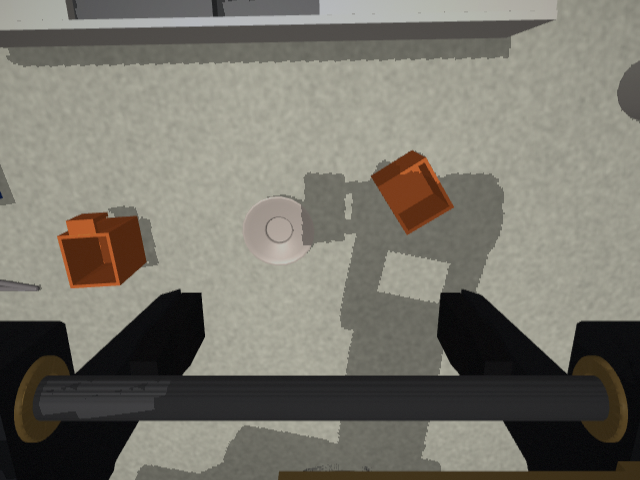

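The wrist view shows the insert at the top edge, from x 68 to 320, with a dark step at x≈215. The hooked tub is at (97,250). I'll move 60 mm towards the shelf to get the notch fully in view.

```bash
python3 -m handwheel '[[[0,1,0,0,0,0],[0,1,0,0,0,0],[0,1,0,0,0,0],[0,0,0,0,0,0]]]'
python3 - <<'E'
from h import *
C=cam("wrist"); im=grab_frame("wrist"); save(im,"w2.png"); np.savez("w2.npz",K=C[0],R=C[1],t=C[2])
E
```

```text
t: 3.95
tcp_pos: [0.5191, -0.0725, 0.2724]
eef_rot: [0.544, 0.457, -0.543, 0.448]
wrist_force: [0.2, 0.3, 0.0]
opening: 0.0882
```

View pics/w2.png

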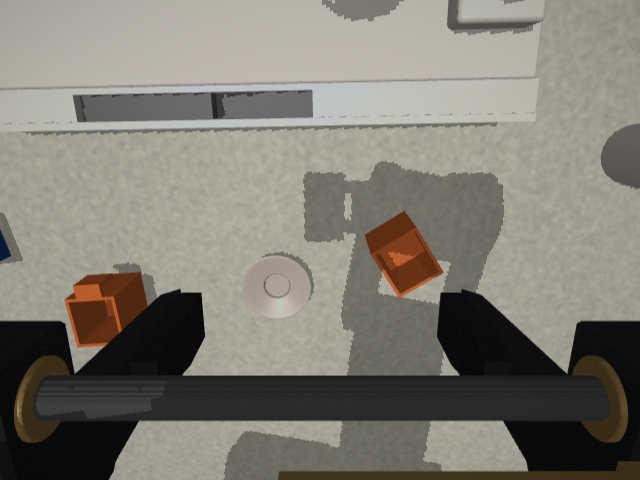

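Run:
```python
from h import *
d=np.load("w2.npz");C=(d["K"],d["R"],d["t"])
im=cv2.imread("pics/w2.png")
c=im[80:130,65:325]; g=cv2.cvtColor(c,cv2.COLOR_BGR2GRAY)
c2=np.clip((c.astype(float)-40)*2.2,0,255).astype(np.uint8)
cv2.imwrite("pics/w2c.png",cv2.resize(c2,None,fx=3,fy=6,interpolation=cv2.INTER_CUBIC))
for r in (14,20,27,32): print(r+80,[int(x) for x in g[r,140:195]])
for n,uv,z in [("lip left",(0,131),.13),("lip right",(535,121),.13),("insL",(78,121),.13),("insR",(312,116),.13),("edge",(214,110),.12),("cov L back",(75,97),.128),("covR back",(312,90),.128)]:
    print(n,onz(C,uv,z))
```

```text
94 [107, 107, 107, 107, 107, 106, 39, 36, 37, 38, 36, 58, 59, 59, 59, 59, 60, 58, 59, 92, 92, 91, 59, 60, 59, 59, 59, 58, 59, 60, 60, 59, 60, 59, 59, 59, 92, 92, 93, 92, 92, 93, 60, 60, 59, 59, 60, 59, 84, 109, 93, 92, 92, 109, 108]
100 [107, 107, 107, 107, 107, 108, 73, 38, 36, 37, 37, 47, 59, 59, 58, 59, 60, 107, 108, 107, 109, 108, 108, 108, 107, 108, 108, 108, 107, 109, 108, 109, 110, 109, 108, 109, 109, 108, 108, 108, 109, 108, 107, 108, 108, 108, 108, 109, 108, 109, 109, 109, 109, 108, 109]
107 [106, 106, 107, 107, 108, 108, 108, 50, 38, 37, 38, 37, 53, 59, 59, 60, 59, 58, 59, 106, 108, 107, 108, 109, 108, 109, 109, 109, 108, 108, 109, 109, 109, 107, 108, 108, 109, 108, 108, 109, 108, 109, 109, 108, 108, 108, 108, 108, 108, 108, 109, 109, 109, 108, 108]
112 [106, 108, 106, 107, 106, 107, 106, 73, 39, 37, 36, 37, 44, 58, 59, 58, 59, 59, 58, 59, 107, 108, 107, 108, 107, 108, 107, 107, 108, 108, 108, 107, 108, 108, 109, 108, 108, 109, 109, 108, 107, 108, 107, 108, 109, 107, 109, 108, 107, 108, 108, 108, 108, 108, 108]
lip left [0.6140135  0.12408063 0.13      ]
lip right [ 0.55771266 -0.21825216  0.13      ]
insL [0.61081068 0.07159466 0.13      ]
insR [ 0.58655895 -0.07801387  0.13      ]
edge [ 0.60182195 -0.01445614  0.12      ]
cov L back [0.62546859 0.06945763 0.128     ]
covR back [ 0.6021593  -0.08091639  0.128     ]
```

View pics/w2c.png

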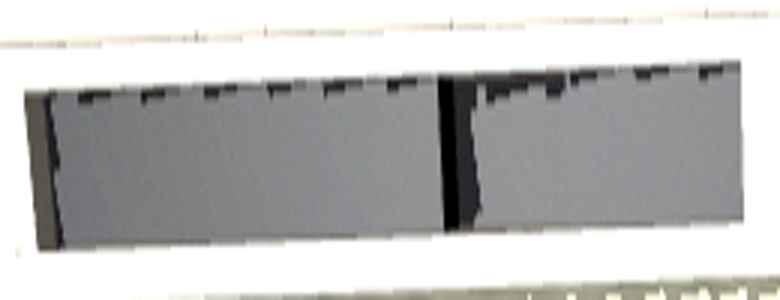

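```bash
cat >> h.py <<'E'
TH=np.radians(-9.2); L0=np.array([0.5936,-0.0021])
SX=np.array([np.cos(TH),np.sin(TH)]); SY=np.array([-np.sin(TH),np.cos(TH)])
def sh(p): d=np.asarray(p)[:2]-L0; return np.array([d@SX,d@SY])
def unsh(x,y): return L0+x*SX+y*SY
E
python3 - <<'E'
from h import *
d=np.load("w2.npz");C=(d["K"],d["R"],d["t"])
for uv in [(211.2,94),(211.8,103),(212.3,112),(253,97)]: print("notch",sh(onz(C,uv,.12))*1e3)
for uv in [(78,121),(312,116)]: print("ins",sh(onz(C,uv,.13))*1e3)
T=cam("top")
for q in [(428,170),(428,185),(523,200)]: print("top",sh(onz(T,(285+q[0]/9-.5,215+q[1]/9-.5),.12))*1e3)
im=cv2.imread("pics/w1.png"); d=np.load("w1.npz");C=(d["K"],d["R"],d["t"])
cv2.imwrite("pics/w1c.png",cv2.resize(im[200:300,40:170],None,fx=6,fy=6,interpolation=cv2.INTER_CUBIC))
E
```

```text
notch [20.1876121  -9.99363616]
notch [14.54825788 -9.84647745]
notch [ 8.84304961 -9.63102091]
notch [ 17.73886786 -37.33321215]
ins [ 5.20689926 75.49833173]
ins [  5.18672038 -76.06306934]
top [ 13.06955845 -11.77145584]
top [  8.68483305 -12.45647965]
top [  8.77914573 -40.34124337]
```

View pics/w1c.png

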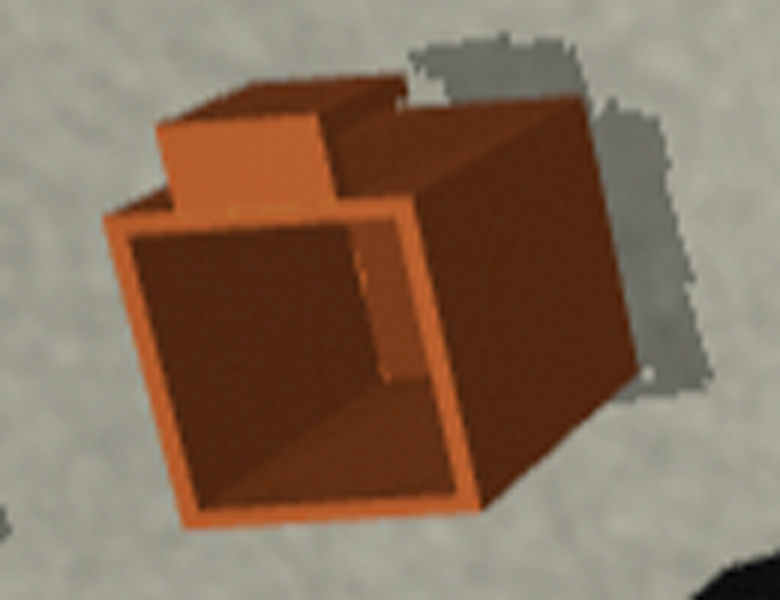

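The rim corners in the crop are at (105,217), (412,198), (185,527) and (480,510). The notch spans shelf y from about -10 to -38 mm, so its centre is at about -24 mm.

Run:
```python
from h import *
d=np.load("w1.npz");C=(d["K"],d["R"],d["t"])
P=[onz(C,(40+x/6-.4,200+y/6-.4),.06) for x,y in [(105,217),(412,198),(185,527),(480,510)]]
for p in P: print(p)
print("lens",[np.linalg.norm(P[a]-P[b]) for a,b in [(0,1),(2,3),(0,2),(1,3)]])
c=sum(P)/4; ax=P[0]+P[1]-P[2]-P[3]; ay=P[0]+P[2]-P[1]-P[3]
print("centre",c,"yaw x",np.degrees(np.arctan2(ax[1],ax[0])),"yaw y",np.degrees(np.arctan2(-ay[0],ay[1])))
o=get_obs(); M=R.from_quat(o["eef_rot"]).as_matrix(); print(pinch_z,o["tcp_pos"],"tool y yaw",np.degrees(np.arctan2(M[1,1],M[0,1])))
print("tcp target delta in tool yz", M.T@(np.array([c[0],c[1],o["tcp_pos"][2]])-o["tcp_pos"])/.02)
```

```text
[0.4671024  0.17706432 0.06      ]
[0.46203776 0.13185601 0.06      ]
[0.4182298  0.18254478 0.06      ]
[0.41314629 0.13747936 0.06      ]
lens [np.float64(0.045491119269509446), np.float64(0.045351224063241144), np.float64(0.049178921770540174), np.float64(0.049213805910738345)]
centre [0.44012906 0.15723612 0.06      ] yaw x -6.479753658017042 yaw y -6.414000287424468
0.0187 [ 0.51859973 -0.07230042  0.27260036] tool y yaw -10.431241324943695
tcp target delta in tool yz [  0.14890434  -5.93637516 -10.57586625]
```

```bash
python3 -m handwheel '[[[0,-0.6,-1,0,0,0],[0,-0.6,-1,0,0,0],[0.5,-0.6,-1,0,0,0],[0.5,-0.6,-1,0,0,0],[0.5,-0.6,-1,0,0,0],[0.5,-0.6,-1,0,0,0],[0.5,-0.6,-1,0,0,0],[0.5,-0.6,-1,0,0,0],[0.5,-0.6,-1,0,0,0],[0.5,-0.6,-1,0,0,0]]]' && python3 -m handwheel '[[[0.5,0,-0.5,-1,0,0],[0,0,0,0,0,0]]]'
cat >> h.py <<'E'
def pose(tgt=None,tyaw=None):
    o=get_obs(); M=R.from_quat(o["eef_rot"]).as_matrix(); 
    yaw=np.degrees(np.arctan2(M[1,1],M[0,1]))
    print("t",round(o["t"],2),"tcp",o["tcp_pos"].round(4),"yaw",yaw.round(2),"toolx",M[:,0].round(4),"F",o["wrist_force"].round(1),"T",o["ft_torque"].round(2),"open",round(o["opening"],4))
    if tgt is not None: print("delta units",(M.T@(np.array(tgt)-o["tcp_pos"])/.02).round(2))
    if tyaw is not None:
        a=np.radians(tyaw); W=np.array([[0,np.cos(a),np.sin(a)],[0,np.sin(a),-np.cos(a)],[-1,0,0]])
        print("rot units",(np.degrees(R.from_matrix(M.T@W).as_rotvec())/4).round(2))
    return o,M
E
python3 -c "
from h import *
pose([.4401,.1572,.12],-6.45)"
```

```text
t: 5.25
tcp_pos: [0.4194, 0.1607, 0.1968]
eef_rot: [0.545, 0.457, -0.542, 0.449]
wrist_force: [0.4, -0.3, 0.3]
opening: 0.088
t: 5.5
tcp_pos: [0.4171, 0.173, 0.1871]
eef_rot: [0.527, 0.477, -0.524, 0.468]
wrist_force: [-0.3, 0.1, 0.6]
opening: 0.0882
t 5.5 tcp [0.4171 0.173  0.1871] yaw -6.11 toolx [-0.0052  0.0118 -0.9999] F [-0.3  0.1  0.6] T [-0.01  0.   -0.01] open 0.0882
delta units [3.34 1.25 0.7 ]
rot units [ 0.09 -0.16  0.09]
```

```bash
python3 -m handwheel '[[[0.5,0.65,0.35,0.1,-0.15,0.1],[0.5,0.6,0.35,0,0,0],[0.5,0,0,0,0,0],[0.5,0,0,0,0,0],[0,0,0,0,0,0]]]'
python3 - <<'E'
from h import *
pose([.4401,.1572,.026],-6.45)
C=cam("wrist"); im=grab_frame("wrist"); save(im,"w3.png")
for p in [(0.4671,.1771,.06),(.462,.1319,.06),(.4182,.1825,.06),(.4131,.1375,.06)]: print(proj(C,p))
E
```

```text
t: 6.12
tcp_pos: [0.4414, 0.154, 0.1446]
eef_rot: [0.529, 0.469, -0.529, 0.47]
wrist_force: [0.4, -0.5, 0.2]
opening: 0.0881
t 6.12 tcp [0.4414 0.154  0.1446] yaw -6.81 toolx [ 1.2e-03 -3.0e-04 -1.0e+00] F [ 0.4 -0.5  0.2] T [-0.01 -0.02  0.05] open 0.0881
delta units [ 5.93 -0.09 -0.15]
rot units [-0.09  0.   -0.02]
[273.01158138 205.42923682]
[356.34788865 204.93755937]
[276.40550892 288.65303792]
[354.67573794 288.24346913]
```

View pics/w3.png

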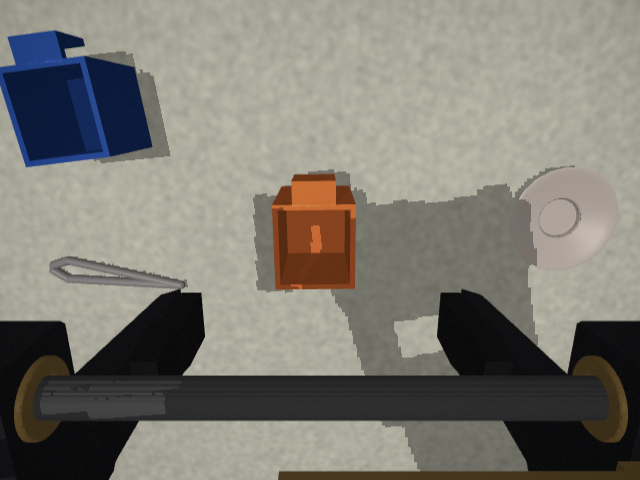

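The tub's rim sits where I projected it, at (273..356, 205..289), centred between the fingers. The tweezers' tip at (185,285) is clear. Descending.

```bash
python3 -m handwheel '[[[0.8,-0.1,-0.15,0,0,0],[0.8,0,0,0,0,0],[0.8,0,0,0,0,0],[0.8,0,0,0,0,0],[0.8,0,0,0,0,0],[0.8,0,0,0,0,0],[0.8,0,0,0,0,0],[0.3,0,0,0,0,0],[0,0,0,0,0,0]]]'
python3 -c "
from h import *
pose([.4401,.1572,.026],-6.45)"
```

```text
t: 7.3
tcp_pos: [0.4427, 0.1588, 0.0271]
eef_rot: [0.531, 0.468, -0.525, 0.472]
wrist_force: [-0.2, 0.6, -0.5]
opening: 0.0882
t 7.3 tcp [0.4427 0.1588 0.0271] yaw -6.7 toolx [ 1.080e-02  8.000e-04 -9.999e-01] F [-0.2  0.6 -0.5] T [0.06 0.01 0.04] open 0.0882
delta units [ 0.05 -0.12  0.1 ]
rot units [-0.06 -0.03 -0.15]
```

```bash
python3 -m handwheel '[[[0,-0.1,0.1,-0.05,0,-0.15],[0,0,0,0,0,0]]]'
python3 -c "
from h import *
pose([.4401,.1572,.026],-6.45)"
python3 -m handwheel '[[[0,0,0,0,0,0],[0,0,0,0,0,0],[0,0,0,0,0,0],[0,0,0,0,0,0],[0,0,0,0,0,0],[0,0,0,0,0,0]]]' -1 18
python3 -c "
from h import *
pose([.4401,.1572,.026],-6.45)"
```

```text
t: 7.55
tcp_pos: [0.4408, 0.1571, 0.028]
eef_rot: [0.528, 0.471, -0.526, 0.471]
wrist_force: [-0.9, -0.4, 0.7]
opening: 0.088
t 7.55 tcp [0.4408 0.1571 0.028 ] yaw -6.47 toolx [ 0.0015  0.0023 -1.    ] F [-0.9 -0.4  0.7] T [0.03 0.03 0.01] open 0.088
delta units [ 0.1  -0.04 -0.  ]
rot units [-0.01 -0.03 -0.02]
t: 8.3
tcp_pos: [0.4411, 0.1571, 0.0286]
eef_rot: [0.529, 0.471, -0.526, 0.471]
wrist_force: [0.1, -0.5, 0.4]
opening: 0.0455
t 8.3 tcp [0.4411 0.1571 0.0286] yaw -6.48 toolx [ 0.0027  0.0024 -1.    ] F [ 0.1 -0.5  0.4] T [0.01 0.05 0.  ] open 0.0455
delta units [ 0.13 -0.05  0.  ]
rot units [-0.01 -0.04 -0.03]
```

```bash
python3 -m handwheel '[[[-0.5,0,0,0,0,0],[-0.8,0,0,0,0,0],[-0.8,0,0,0,0,0],[-0.8,0,0,0,0,0],[-0.8,0,0,0,0,0],[-0.8,0,0,0,0,0],[-0.8,0,0,0,0,0],[-0.7,0,0,0,0,0],[-0.5,0,0,0,0,0],[0,0,0,0,0,0]]]'
python3 - <<'E'
from h import *
print(unsh(-.075,-.0237),unsh(-.026,-.0237))
pose([*unsh(-.075,-.0237),.155],-9.2)
C=cam("wrist"); im=grab_frame("wrist"); save(im,"w4.png")
E
```

```text
t: 9.55
tcp_pos: [0.4394, 0.1567, 0.1672]
eef_rot: [0.529, 0.471, -0.526, 0.471]
wrist_force: [0.1, -0.8, -1.8]
opening: 0.046
[ 0.5157756  -0.01350404] [ 0.56414527 -0.02133822]
t 9.55 tcp [0.4394 0.1567 0.1672] yaw -6.47 toolx [ 0.0032  0.0024 -1.    ] F [ 0.1 -0.8 -1.8] T [0.08 0.04 0.01] open 0.046
delta units [0.6  4.75 8.03]
rot units [ 0.68 -0.04 -0.04]
```

View pics/w4.png

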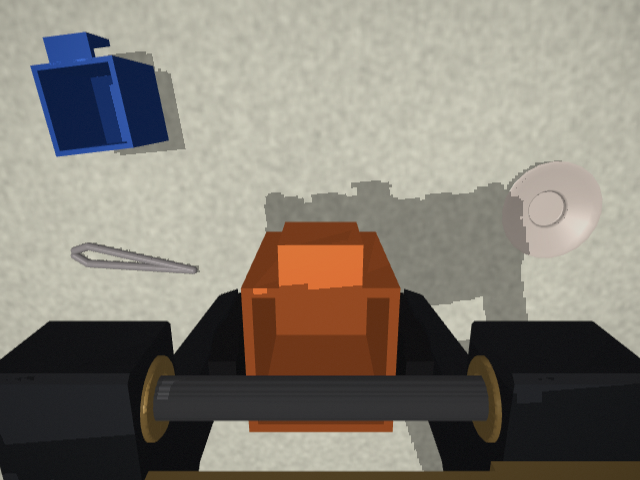

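The tub is held level, with its rim's front corners at (242,289) and (399,290) and the hook arm at (278..363, 245). I'll check its pose in the hand, then move in front of the notch.

```bash
python3 - <<'E'
from h import *
o,M=pose()
C=cam("wrist")
for uv in [(242,289),(399,290),(278,245),(363,245)]:
    p=onz(C,uv,o["tcp_pos"][2]+.0314); print(uv,(M.T@(p-o["tcp_pos"])*1e3).round(1))
E
python3 -m handwheel '[[[0.1,0.6,1,0.4,0,0],[0.1,0.6,1,0.3,0,0],[0.1,0.6,1,0,0,0],[0.1,0.6,1,0,0,0],[0,0.6,1,0,0,0],[0,0.6,1,0,0,0],[0,0.5,1,0,0,0],[0,0.3,0.8,0,0,0],[0,0,0,0,0,0]]]'
python3 - <<'E'
from h import *
pose([*unsh(-.075,-.0237),.155],-9.2)
E
```

```text
t 9.6 tcp [0.4392 0.1567 0.1667] yaw -6.47 toolx [ 0.0023  0.0023 -1.    ] F [-0.  -0.8 -1.1] T [ 0.05 -0.02 -0.04] open 0.0458
(242, 289) [-31.3  24.  -22.7]
(399, 290) [-31.4  23.7  22.4]
(278, 245) [-31.3  37.2 -12. ]
(363, 245) [-31.4  37.3  11.6]
t: 10.72
tcp_pos: [0.5014, -0.0157, 0.1524]
eef_rot: [-0.537, -0.461, 0.54, -0.454]
wrist_force: [0.3, 0.1, -1.2]
opening: 0.0461
t 10.72 tcp [ 0.5014 -0.0157  0.1524] yaw -9.32 toolx [-0.0092  0.0043 -0.9999] F [ 0.3  0.1 -1.2] T [ 0.01 -0.01 -0.04] open 0.0461
delta units [-0.14  0.69 -0.22]
rot units [-0.03 -0.04  0.14]
```

```bash
python3 -m handwheel '[[[-0.2,0.5,-0.2,0,0,0.15],[-0.1,0.2,0,0,0,0],[0,0,0,0,0,0]]]'
python3 - <<'E'
from h import *
pose([*unsh(-.026,-.0237),.155],-9.2)
C=cam("wrist"); im=grab_frame("wrist"); save(im,"w5.png")
np.savez("w5.npz",K=C[0],R=C[1],t=C[2])
E
```

```text
t: 11.1
tcp_pos: [0.5166, -0.0123, 0.1587]
eef_rot: [0.54, 0.459, -0.537, 0.458]
wrist_force: [-0.5, -0.1, -1.3]
opening: 0.0458
t 11.1 tcp [ 0.5166 -0.0123  0.1587] yaw -9.22 toolx [ 0.0017  0.003  -1.    ] F [-0.5 -0.1 -1.3] T [ 0.05  0.06 -0.02] open 0.0458
delta units [0.19 2.42 0.07]
rot units [-0.01 -0.05 -0.02]
```

View pics/w5.png

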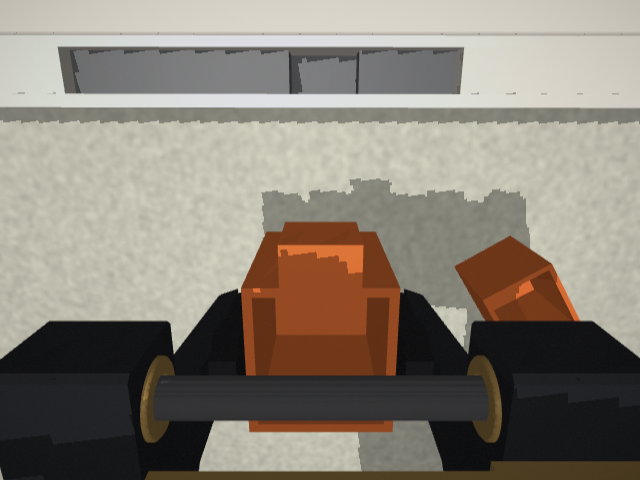

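The notch is now plain between columns 290 and 358, with the hook arm centred at 320. I'll measure the notch in this view.

Run:
```python
from h import *
d=np.load("w5.npz");C=(d["K"],d["R"],d["t"])
im=cv2.imread("pics/w5.png"); g=cv2.cvtColor(im,cv2.COLOR_BGR2GRAY)
cv2.imwrite("pics/w5c.png",cv2.resize(np.clip((im[40:112,270:380].astype(float)-30)*2,0,255).astype(np.uint8),None,fx=7,fy=7,interpolation=cv2.INTER_CUBIC))
o=get_obs();M=R.from_quat(o["eef_rot"]).as_matrix()
for r in (60,70,80,88):
    print(r,[int(x) for x in g[r,284:302]],[int(x) for x in g[r,352:364]])
for uv,z in [((289.5,70),.12),((289.5,85),.12),((357.5,70),.12),((357.5,85),.12),((62,93),.13),((463,93),.13),((320,107),.13),((320,94),.13),((20,107),.13),((620,107),.13)]:
    p=onz(C,uv,z); print(uv,"shelf",(sh(p)*1e3).round(1),"tool",(M.T@(p-o["tcp_pos"])*1e3).round(1))
```

```text
60 [127, 128, 127, 127, 128, 47, 43, 64, 72, 72, 73, 73, 73, 73, 72, 74, 73, 74] [105, 104, 105, 120, 86, 51, 50, 101, 120, 119, 120, 120]
70 [128, 129, 128, 128, 128, 60, 46, 58, 73, 72, 73, 73, 73, 74, 73, 126, 125, 125] [120, 121, 121, 120, 70, 51, 50, 118, 119, 120, 120, 119]
80 [129, 129, 129, 129, 128, 67, 45, 52, 72, 73, 74, 74, 73, 73, 73, 74, 72, 125] [121, 121, 121, 74, 51, 51, 68, 120, 119, 119, 120, 120]
88 [128, 128, 128, 128, 128, 88, 46, 52, 72, 72, 73, 72, 74, 73, 74, 74, 72, 74] [122, 121, 121, 121, 54, 51, 85, 120, 120, 121, 120, 120]
(289.5, 70) shelf [13.9 -9.7] tool [ 38.8  88.4 -12.6]
(289.5, 85) shelf [ 8.2 -9.6] tool [ 38.8  82.7 -12.7]
(357.5, 70) shelf [ 13.9 -36.9] tool [38.7 88.4 14.6]
(357.5, 85) shelf [  8.2 -37.1] tool [38.7 82.7 14.8]
(62, 93) shelf [ 4.8 77.3] tool [ 29.1  79.3 -99.6]
(463, 93) shelf [  4.9 -76.8] tool [28.6 79.4 54.5]
(320, 107) shelf [ -0.3 -21.9] tool [28.8 74.2 -0.3]
(320, 94) shelf [  4.5 -21.9] tool [28.8 79.  -0.3]
(20, 107) shelf [-0.3 94.5] tool [  29.1   74.1 -116.8]
(620, 107) shelf [  -0.3 -138. ] tool [ 28.4  74.3 115.7]
```

View pics/w5c.png

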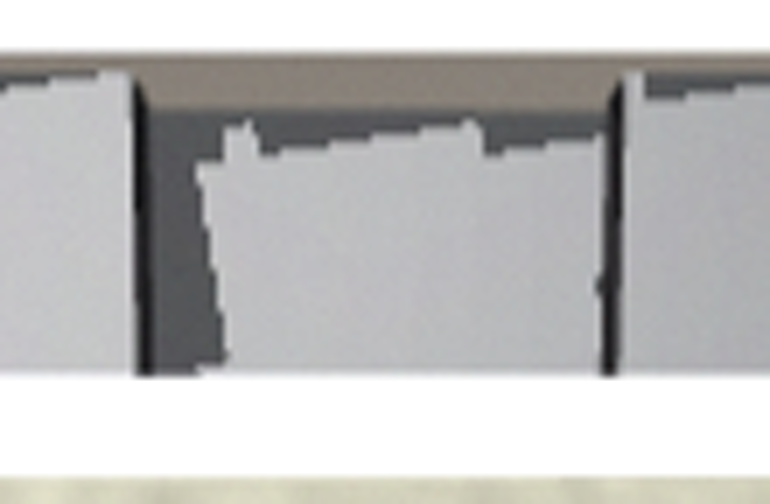

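Every measurement agrees: the yaw error is about 0.05°, the tub needs 48.4 mm forward (2.42 units) and the sideways correction is +0.07 units. I'll go over the lip now with the tongue about 34 mm above it.

```bash
python3 -m handwheel '[[[0,0.5,0.07,0,0,0],[0,0.5,0,0,0,0],[0,0.5,0,0,0,0],[0,0.5,0,0,0,0],[0,0.3,0,0,0,0],[0,0,0,0,0,0]]]'
python3 - <<'E'
from h import *
pose([*unsh(-.0258,-.0237),.155],-9.2)
E
```

```text
t: 11.9
tcp_pos: [0.565, -0.0215, 0.1583]
eef_rot: [0.54, 0.459, -0.538, 0.458]
wrist_force: [-0.1, -0.2, -1.5]
opening: 0.0457
t 11.9 tcp [ 0.565  -0.0215  0.1583] yaw -9.22 toolx [ 0.0012  0.0032 -1.    ] F [-0.1 -0.2 -1.5] T [0.05 0.01 0.  ] open 0.0457
delta units [ 0.17 -0.04 -0.  ]
rot units [-0.   -0.05 -0.01]
```

```bash
python3 -m handwheel '[[[0.4,-0.04,0,0,0,0],[0.4,0,0,0,0,0],[0.4,0,0,0,0,0],[0.15,0,0,0,0,0],[0,0,0,0,0,0]]]'
python3 - <<'E'
from h import *
pose([*unsh(-.0258,-.0237),.116],-9.2)
C=cam("wrist"); im=grab_frame("wrist"); save(im,"w6.png")
E
```

```text
t: 12.52
tcp_pos: [0.5633, -0.021, 0.1289]
eef_rot: [0.539, 0.459, -0.538, 0.457]
wrist_force: [-0.2, 0.3, -1.0]
opening: 0.0457
t 12.53 tcp [ 0.5633 -0.021   0.1289] yaw -9.22 toolx [-5.0e-04  3.6e-03 -1.0e+00] F [-0.2  0.3 -1. ] T [ 0.07  0.01 -0.03] open 0.0457
delta units [0.65 0.06 0.01]
rot units [-0.   -0.05  0.02]
```

View pics/w6.png

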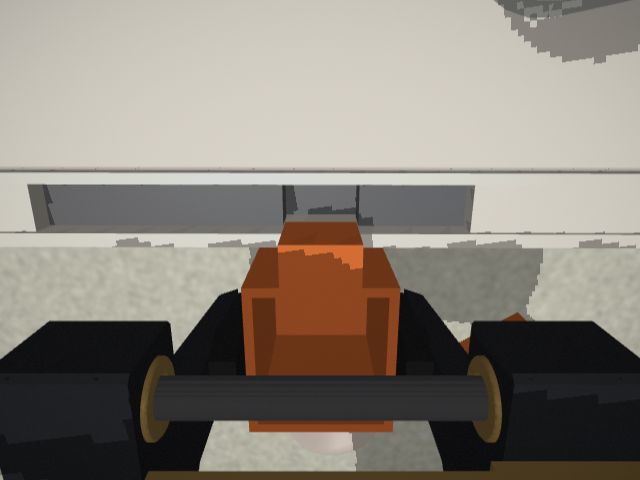

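Run:
```python
from h import *
o,M=pose(); C=cam("wrist"); z=o["tcp_pos"][2]+.0014
im=cv2.imread("pics/w6.png")
cv2.imwrite("pics/w6c.png",cv2.resize(im[175:300,235:405],None,fx=4.5,fy=4.5,interpolation=cv2.INTER_CUBIC))
for n,uv,h in [("tongue bot",(283,222),z+.004),("tongue botR",(361,222),z+.004),("arm end L",(278,246),z+.030),("arm end R",(363,246),z+.030),("lip back",(200,233),.13),("lip front",(200,248),.13),("lip back",(430,233),.13),("lip front",(430,247),.13),("notchL",(283,195),.12),("notchR",(359,195),.12)]:
    p=onz(C,uv,h); print(n,"shelf",(sh(p)*1e3).round(1),"tool",(M.T@(p-o["tcp_pos"])*1e3).round(1))
```

```text
t 12.57 tcp [ 0.5633 -0.021   0.129 ] yaw -9.21 toolx [-3.0e-04  3.6e-03 -1.0e+00] F [ 0.2  0.4 -1.4] T [ 0. -0.  0.] open 0.046
tongue bot shelf [ 10.1 -10.8] tool [ -5.4  37.  -12.7]
tongue botR shelf [ 10.2 -37. ] tool [-5.5 37.  13.5]
arm end L shelf [ 10.1 -11.7] tool [-31.4  37.  -12. ]
arm end R shelf [ 10.1 -35.3] tool [-31.5  37.   11.7]
lip back shelf [ 5.  18.7] tool [ -0.8  31.8 -42.3]
lip front shelf [-0.6 19.2] tool [ -0.8  26.3 -42.7]
lip back shelf [  5.1 -61.6] tool [-1.1 31.9 38.1]
lip front shelf [ -0.1 -62. ] tool [-1.1 26.8 38.5]
notchL shelf [16.5 -9.7] tool [  9.1  43.4 -13.8]
notchR shelf [ 16.5 -37.4] tool [ 9.  43.4 13.9]
```

View pics/w6c.png

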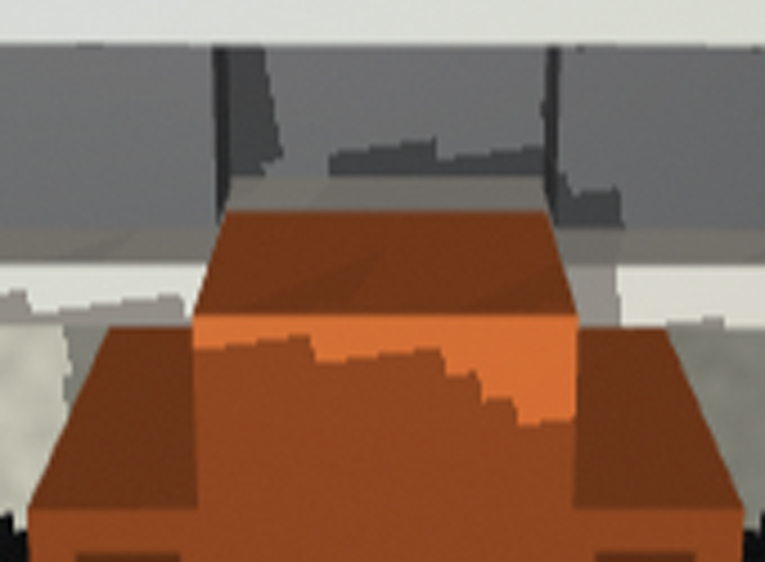

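The tongue's inner face is 1.1 mm behind the lip, so I'll shift 0.9 mm forward to centre the play. Laterally it is within 0.4 mm of the notch centre. Now lowering slowly.

```bash
python3 -m handwheel '[[[0,0.05,0,0,-0.05,0],[0.2,0,0,0,0,0],[0.2,0,0,0,0,0],[0.15,0,0,0,0,0],[0,0,0,0,0,0]]]'
python3 - <<'E'
from h import *
pose([*unsh(-.0256,-.0236),.1026],-9.2)
E
```

```text
t: 13.2
tcp_pos: [0.5646, -0.0212, 0.1177]
eef_rot: [-0.538, -0.458, 0.539, -0.458]
wrist_force: [0.6, 0.2, 0.1]
opening: 0.0459
t 13.2 tcp [ 0.5646 -0.0212  0.1177] yaw -9.22 toolx [-0.e+00 -4.e-04 -1.e+00] F [0.6 0.2 0.1] T [0.02 0.03 0.04] open 0.0459
delta units [0.75 0.   0.  ]
rot units [-0.    0.01 -0.  ]
```

```bash
python3 -m handwheel '[[[0.15,0,0,0,0,0],[0.15,0,0,0,0,0],[0,0,0,0,0,0]]]'
python3 - <<'E'
from h import *
pose([*unsh(-.0256,-.0236),.1026],-9.2)
E
```

```text
t: 13.58
tcp_pos: [0.5646, -0.0213, 0.1113]
eef_rot: [-0.538, -0.458, 0.539, -0.458]
wrist_force: [0.5, 0.0, -1.2]
opening: 0.0458
t 13.57 tcp [ 0.5646 -0.0213  0.1113] yaw -9.22 toolx [ 0.e+00 -4.e-04 -1.e+00] F [ 0.5  0.  -1.2] T [-0.02 -0.02 -0.04] open 0.0458
delta units [ 0.43 -0.    0.  ]
rot units [-0.    0.01 -0.  ]
```

The centre is at 112.7 mm, below the ledge stop at 116, with no contact force, so the tongue is in the notch.

```bash
python3 -m handwheel '[[[0.15,0,0,0,0,0],[0.15,0,0,0,0,0],[0.05,0,0,0,0,0],[0,0,0,0,0,0]]]'
python3 - <<'E'
from h import *
pose([*unsh(-.0256,-.0236),.1026],-9.2)
E
```

```text
t: 14.08
tcp_pos: [0.5646, -0.0213, 0.1038]
eef_rot: [-0.538, -0.458, 0.539, -0.458]
wrist_force: [0.6, -0.4, -0.7]
opening: 0.0456
t 14.07 tcp [ 0.5646 -0.0213  0.1038] yaw -9.22 toolx [ 1.e-04 -4.e-04 -1.e+00] F [ 0.6 -0.4 -0.7] T [ 0.01 -0.01 -0.03] open 0.0456
delta units [ 0.06 -0.    0.  ]
rot units [-0.    0.01 -0.  ]
```

```bash
python3 -m handwheel '[[[0.06,0,0,0,0,0],[0,0,0,0,0,0],[0,0,0,0,0,0]]]'
python3 - <<'E'
from h import *
pose([*unsh(-.0256,-.0236),.1026],-9.2)
C=cam("wrist"); im=grab_frame("wrist"); save(im,"w7.png")
E
```

```text
t: 14.45
tcp_pos: [0.5647, -0.0213, 0.1027]
eef_rot: [0.539, 0.458, -0.539, 0.458]
wrist_force: [-0.6, -0.1, -1.3]
opening: 0.0457
t 14.45 tcp [ 0.5647 -0.0213  0.1027] yaw -9.21 toolx [ 5.e-04 -5.e-04 -1.e+00] F [-0.6 -0.1 -1.3] T [ 0.03  0.07 -0.01] open 0.0457
delta units [ 0.01 -0.01  0.  ]
rot units [-0.    0.01 -0.01]
```

View pics/w7.png

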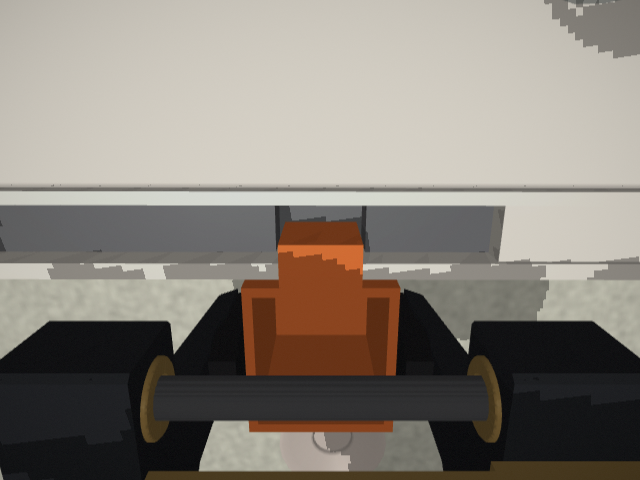

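The tongue has gone into the notch and the arm is down over the lip. I'll press 1 mm lower to check for contact, then release.

```bash
python3 -m handwheel '[[[0.05,0,0,0,0,0],[0,0,0,0,0,0]]]' && python3 -m handwheel '[[[0,0,0,0,0,0],[0,0,0,0,0,0],[0,0,0,0,0,0],[0,0,0,0,0,0],[0,0,0,0,0,0]]]' 0.6
python3 - <<'E'
from h import *
pose([*unsh(-.0256,-.0236),.1026],-9.2)
C=cam("wrist"); im=grab_frame("wrist"); save(im,"w8.png")
E
```

```text
t: 14.75
tcp_pos: [0.565, -0.0213, 0.1024]
eef_rot: [0.539, 0.458, -0.538, 0.459]
wrist_force: [-1.1, -0.2, 0.4]
opening: 0.0461
t: 15.38
tcp_pos: [0.5649, -0.0214, 0.102]
eef_rot: [0.539, 0.458, -0.538, 0.459]
wrist_force: [-0.2, -0.8, 0.9]
opening: 0.0706
t 15.38 tcp [ 0.5649 -0.0214  0.102 ] yaw -9.22 toolx [ 1.2e-03 -7.0e-04 -1.0e+00] F [-0.2 -0.8  0.9] T [ 0.04 -0.01 -0.06] open 0.0706
delta units [-0.03 -0.02  0.  ]
rot units [-0.    0.01 -0.02]
```

View pics/w8.png

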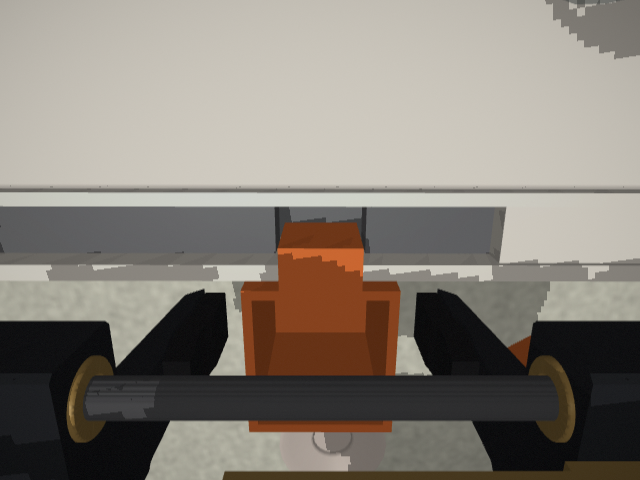

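The fingers are free on both sides and the tub is hanging without support. Retreating straight up.

```bash
python3 -m handwheel '[[[-0.2,0,0,0,0,0],[-0.5,0,0,0,0,0],[-0.8,0,0,0,0,0],[-0.8,0,0,0,0,0],[-0.8,0,0,0,0,0],[-1,0,0,0,0,0],[-1,0,0,0,0,0],[-1,0,0,0,0,0],[0,0,0,0,0,0]]]' && python3 -m handwheel '[[[0,-1,0,0,0,0],[0,-1,0,0,0,0],[0,0,0,0,0,0]]]'
python3 - <<'E'
from h import *
o,M=pose()
for n in ["wrist","scene","top"]:
    C=cam(n); im=grab_frame(n); save(im,n+"9.png")
    if n=="wrist": np.savez("w9.npz",K=C[0],R=C[1],t=C[2])
s=cv2.imread("pics/scene9.png"); cv2.imwrite("pics/scene9c.png",cv2.resize(s[170:320,210:460],None,fx=3.2,fy=3.2,interpolation=cv2.INTER_CUBIC))
E
```

```text
t: 16.55
tcp_pos: [0.5648, -0.0212, 0.2335]
eef_rot: [0.54, 0.456, -0.537, 0.46]
wrist_force: [0.5, -0.1, 0.1]
opening: 0.0704
t: 16.92
tcp_pos: [0.5238, -0.0145, 0.2316]
eef_rot: [0.539, 0.457, -0.538, 0.46]
wrist_force: [0.7, -1.0, -0.7]
opening: 0.0704
t 16.93 tcp [ 0.5238 -0.0145  0.2316] yaw -9.21 toolx [ 0.0041 -0.0013 -1.    ] F [ 0.7 -1.  -0.7] T [-0.   -0.   -0.01] open 0.0704
```

View pics/wrist9.png

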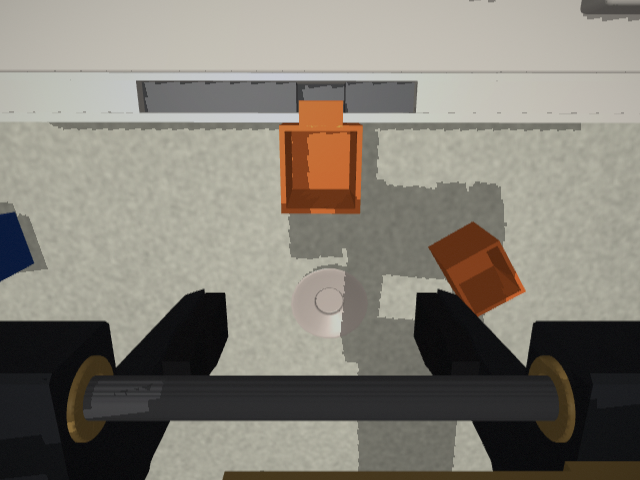

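View pics/scene9c.png

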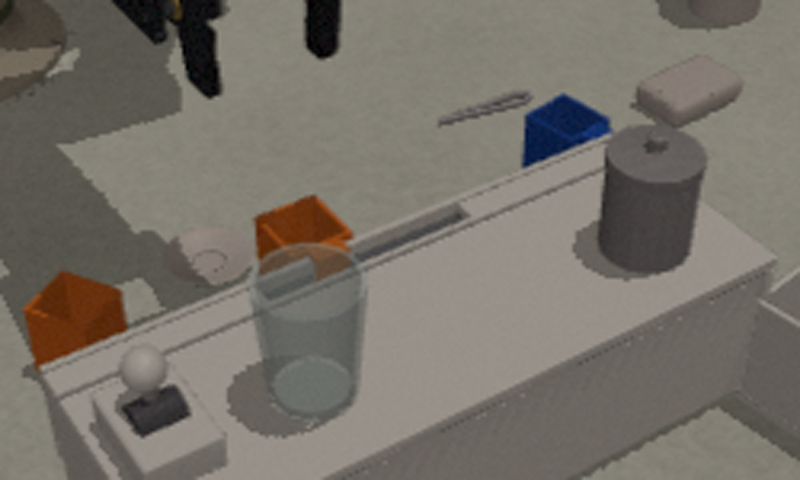

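The wrist view shows the tub hanging square to the rail, with rim corners near (281,125), (361,125), (281,212) and (360,212), and the arm over the lip into the notch. In the scene view the cup, canister, toggle, dish and other tub look untouched. I'll check the height from the apparent size and from two views.

Run:
```python
from h import *
d=np.load("w9.npz");C=(d["K"],d["R"],d["t"])
im=cv2.imread("pics/wrist9.png"); 
cv2.imwrite("pics/w9c.png",cv2.resize(im[85:225,265:375],None,fx=4.2,fy=4.2,interpolation=cv2.INTER_NEAREST))
hsv=cv2.cvtColor(im,cv2.COLOR_BGR2HSV); m=cv2.inRange(hsv,(3,130,60),(20,255,255)); m[:, 400:]=0
for r in (122,126,130,206,211): xs=np.where(m[r])[0]; print(r,xs.min(),xs.max())
ys=np.where(m[:,287])[0];print("col287",ys.min(),ys.max()); ys=np.where(m[:,355])[0];print("col355",ys.min(),ys.max())
for z in (.128,.134,.146):
    P=[onz(C,uv,z) for uv in [(280.5,124.5),(361.5,124.5),(281,213),(360.5,213)]]
    print(z,"w",[round(1e3*np.linalg.norm(P[a]-P[b]),1) for a,b in [(0,1),(2,3),(0,2),(1,3)]],"centre shelf",(sh(sum(P)/4)*1e3).round(1))
a=cv2.imread("pics/top0.png").astype(int);b=cv2.imread("pics/top9.png").astype(int)
cv2.imwrite("pics/top9c.png",cv2.resize(b[150:320,140:480].astype(np.uint8),None,fx=2.3,fy=2.3))
T=cam("top")
def cen(im,lo,hi,box):
    x0,y0,x1,y1=box; h=cv2.cvtColor(im.astype(np.uint8)[y0:y1,x0:x1],cv2.COLOR_BGR2HSV); q=np.argwhere(cv2.inRange(h,lo,hi)); return q.mean(0)[::-1]+[x0,y0]
print("plain",cen(a,(3,130,60),(20,255,255),(360,280,392,312)),cen(b,(3,130,60),(20,255,255),(360,280,392,312)))
```

```text
122 299 342
126 279 362
130 279 362
206 281 359
211 281 359
col287 123 479
col355 123 479
0.128 w [np.float64(45.4), np.float64(47.2), np.float64(50.9), np.float64(50.9)] centre shelf [-27.3 -23.6]
0.134 w [np.float64(44.3), np.float64(46.1), np.float64(49.7), np.float64(49.7)] centre shelf [-26.5 -23.6]
0.146 w [np.float64(42.1), np.float64(43.8), np.float64(47.2), np.float64(47.2)] centre shelf [-24.9 -23.6]
plain [374.66551724 296.09310345] [374.75776398 295.98447205]
```

View pics/w9c.png

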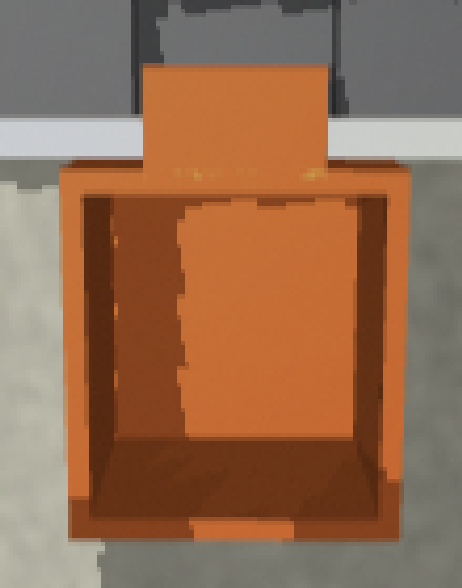

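View pics/top9c.png

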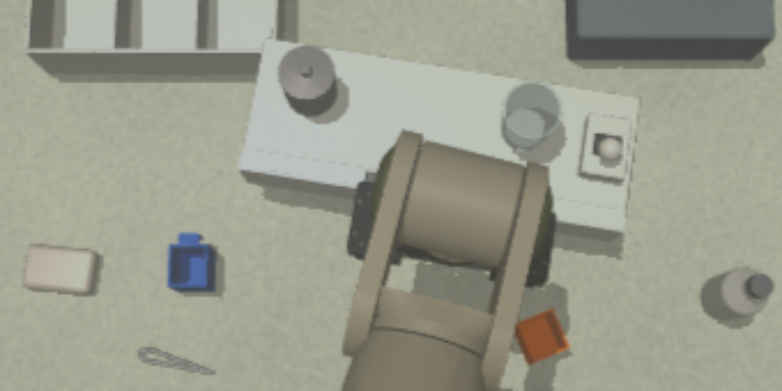

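Both rim edges measure 46 mm wide and the tub about 50 mm long at z = 134 mm. That fits a level tub fully home, with its centre at shelf (-26.5, -23.6) mm. Handing in.

```bash
python3 -c "
from h import *
pose(); print(sign_off())"
```

```text
t 17.07 tcp [ 0.5251 -0.0149  0.2316] yaw -9.22 toolx [ 0.0049 -0.0016 -1.    ] F [ 0.7 -0.5  0.3] T [ 0.06 -0.01  0.01] open 0.0706
the job is handed in; nothing more can be done
None
```

The hooked orange tub is hanging on the rail with its tongue in the notch, and I handed the job in at about 17 s. No verdict was reported.

**What I did:** I found the notch in the wrist camera, about 23.6 mm right of the rail's middle. I gripped the tub across its y sides, carried it over the lip with about 34 mm to spare, and lowered it until the arm rested on the lip. Then I opened the fingers and backed off.

**Last checks:**
- **Position:** the rim's apparent size fits a rim height of 134 mm, so the tub's centre is at about 104 mm. It sits 26.5 mm in front of the lip and 23.6 mm right of the middle, and looks level and square to the rail.
- **Force:** the wrist force readings I took stayed under about 2 N all through the lowering and release. They are readings between moves, not a continuous record.
- **Other things:** the plain tub had not moved in the top view. The other loose things and the toggle I judged by eye only, and they looked unchanged.
- **Robot:** the arm is clear, with its fingertips at 232 mm, behind and above the tub.

**Disagreements:** the first notch estimate from the top camera was about 2 mm off the closer wrist views, so I used the wrist views. My first hand-read rim corners gave a shelf-side width of 44.3 mm. Rereading them from the colour mask gave 46 mm.

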